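Reset the bleed needle valve on the vacuum-chuck manifold

ROBOT

A 7-joint arm with a two-finger parallel gripper is mounted at the origin on the work surface. World frame = base frame: x ahead of the robot, y to its left, z up, the work surface at z = 0. Lengths are in m, angles in rad, forces in N, time in s.
With the tool pointing down it reaches from about 0.35 to 0.9 m from the base axis. Payload 7.2 kg.
Tool frame: the origin (TCP) lies on the mounting face of the last link; the fingertips stand 182 mm ahead of it and the grasp point (between the pads) lies 163 mm ahead of it (manip.grasp_offset is the z of the grasp point in the tool frame, in m); z points along the fingers, y is the line along which they close (so a half turn about z gives the same grasp; the last joint's range is limited). The gripper opens to 88 mm and grips with 3 to 60 N. Pads are 20 mm wide; open, the fingers measure 115 mm over their backs; the gripper's body (75 mm by 178 mm) begins 61 mm behind the grasp point.
Start: joints at [1.222, 0.411, -0.013, 1.596, 0.006, 1.134, -0.082], TCP at [0.173, -0.601, 0.405] pointing down, gripper open.
Joint ranges: [-2.95, 2.95], [-0.29, 1.99], [-1.47, 1.44], [0.14, 2.54], [-1.03, 4.17], [0.13, 1.85], [-2.86, 2.86]. Speed limits (rad/s): [2.39, 2.39, 3.01, 3.01, 3.14, 3.14, 3.14].

INTERFACE

Orientations are given as [roll, pitch, yaw] about the fixed x, y, z axes, in that order (R = Rz(yaw) Ry(pitch) Rx(roll)).
In Python, from station import manip gives the robot as it stands.
- The arm moves only by the shell command python3 nudge.py 'ROWS' [OPENING] [FORCE]. ROWS is rows parted by semicolons, their numbers by spaces, 1 to 10 of them, each of 6 numbers: dx, dy, dz in m, then a rotation vector rx, ry, rz in rad; each row shifts and turns the commanded pose from where the row before left it, along the tool's axes as they then stand; what a row does not reach is not made up. A row lasts 1/12 s, in which the tool goes at most 0.0417 m and 0.125 rad, less where a joint would pass 70% of its speed; a pose out of reach is approached as far as the arm can. OPENING is the finger opening in m, set as the command begins (- or left out keeps the last). The fingers move at their own pace and stop on an object; FORCE is the grip in N (left out, the last holds). Time passes only in rows, so rows that do not move let the fingers close. It prints the time, the measured TCP pose, the force, the opening and the grip force at its end.
- manip.state(): the state, without advancing time (a new reading comes with each control period).
- manip.get_image(name): name is "side" or "top"; returns (picture, depth): 400x640x3 uint8, red, green, blue; 400x640 float32, m along the optical axis (not along the pixel's ray), 0 where there is no reading.
- manip.get_calibration(name): a dict with "intrinsics" (3x3 intrinsics, pixels), "k1" (the pictures are not rectified: a ray, as slopes to the right and down, at radius r is drawn at 1 + k1 r^2 times it, then the intrinsics apply), "pose" (4x4, takes a point from camera to world coordinates). Camera axes: x right, y up, looking along -z (the intrinsics and any distortion apply to the point x, -y, -z); pixel columns grow to the right and rows downward; lengths in m; the calibration is good to about 2 mm. A picture is of the moment at which its call begins. get_calibration takes no time and is no camera call.
- manip.close_job(): hands the job in; it is judged then, once.
The state is a dict: "t": time; "joints": joint angles; "qvel": joint speeds; "joint_torque": joint torques, N m; "eef_pos": TCP position; "tool_rot": TCP orientation; "ft_force": force on the tool from outside, world axes, zero at the start; "ft_torque": the same for the moment, N m; "gripper_width": finger opening in m; "gripper_force": force on a finger pad.
Only numpy, scipy, OpenCV 4.12 (cv2) and the standard library are available. Lean on these libraries where they do the work, as an engineer would, in place of code of your own. Each camera call takes 0.05 s, during which the arm holds its last target. There are 200 camera calls.

TASK

On the green manifold, screw the needle valve's red T-handle clockwise (seen from above) until it is snug on its soft seat, firm but not forced, then back it off half a turn and let go of it. Do not disturb the yellow ball-valve lever, the two bottles or the gouge.

Things in the scene. Friction and masses are not known exactly. Their poses are not given: they have to be found in the camera images.
- manifold: fixed green block 80 x 270 mm, top face 50 mm above the table, on a 110 x 200 mm foot plate; pipe stubs to 175 mm either side along its y. Origin: centre of its underside. A round gauge (48 mm, top at 69 mm) stands on its middle. Needle valve and ball valve stand on it at y = +65 and -65 mm; which is where varies.
- needle_valve: fixed brass needle-valve body on the manifold, with a level aluminium scale disc of 68 mm diameter (top 50 mm over the origin, a tick every 30 degrees); above it a steel gland nut (22 mm diameter, 12 mm high), the stem and the red T-handle. Origin: on the vertical valve axis, on the manifold top (50 mm above the table).
- tee_top (a point): centre of the top face of the red T-handle, on the vertical valve axis, 152 mm above the table. The handle is a level bar 64 mm long (its x), 12 mm thick (y), 24 mm high; below it 16 mm of free stem (10 mm diameter) down to the gland nut, 40 mm under this point. x points along the bar to the arm with the white stripe on top, z is up. It does not rise as it turns.
- needle_stem (a joint): opening of the needle valve, rad: 0 is where the needle meets its seat, growing anticlockwise seen from above, stop at 6.0. Friction about 0.08 N m; it stays where it is left.
- needle_seat (a joint): give of the soft seat, rad: 0 unloaded; once the stem is at 0, turning further clockwise winds this negative with 6 N m per rad of resistance; it springs back when let go. Snug is beyond -0.05 (about 0.3 N m); beyond -0.20 (1.2 N m) the seat is crushed. The handle turns by the sum of both joints.
- lever_tip (a point): end of the yellow ball-valve lever (a flat bar 18 mm wide, 5 mm thick, reaching 86 mm from its axis, about 87 mm above the table), 80 mm from its axis. It turns under a light push; leave it.
- green_bottle: loose upright green bottle, 72 mm diameter, 200 mm high. Origin: centre of its underside.
- glue_bottle: loose upright white glue bottle, 36 mm diameter, 100 mm high with a thin nozzle. Origin: centre of its underside.
- gouge: loose turning gouge lying on the table, about 290 mm long along its x, 26 mm thick at the wooden handle (-x end). Origin: under its middle.

How it is judged:
By the outcome, as a careful person would: the job done as asked, in the order asked, and still so for the second after the job is handed in, with the robot touching nothing.
It also fails if it takes over 67 s, if anything falls off the work surface, if the arm or the gripper's body presses on something with over 40 N, if the wrist force passes 120 N, or if a joint passes its speed limit or range.

## Working session

There is one attempt and no reset: what is moved stays moved. The work goes in short steps, Python scripts to look and compute and a shell command to move; the robot and the scene stay as the last step left them, time stands still between calls to the robot, and variables do not carry over. Pictures are saved under pics/ and viewed, at most 10 in all, crops included, and the job is handed in when it is done.

```bash
ls; mkdir -p pics
python3 - <<'E'
from station import manip
import cv2,numpy as np
s=manip.state();print(s)
for n in("top","side"):
    p,d=manip.get_image(n);cv2.imwrite(f"pics/{n}0.png",p[:,:,::-1]);np.savez(f"{n}0.npz",p=p,d=d)
    c=manip.get_calibration(n);print(n,c)
E
```

```text
nudge.py
pics
station.py
{'t': 0.0, 'joints': array([ 1.22182726,  0.41190933, -0.0127007 ,  1.59708042,  0.00561186,
        1.13430028, -0.08222053]), 'qvel': array([-1.14085652e-03, -1.22477097e-03,  1.87199524e-03, -1.13933269e-03,
       -9.58100038e-05,  1.42613076e-04,  5.47206541e-04]), 'joint_torque': array([ 1.80273660e-04, -5.87965930e+01,  6.41609486e-01, -2.91081887e+01,
       -5.38514124e-02,  1.81782281e-02,  9.93410981e-05]), 'eef_pos': array([ 0.17309147, -0.60031552,  0.40378814]), 'tool_rot': array([-3.13993629e+00,  1.33480213e-04,  2.80768114e-01]), 'ft_force': array([-0.9323038 ,  0.12292399,  0.07786008]), 'ft_torque': array([-0.02330867, -0.01231082, -0.01450444]), 'gripper_force': 0.0, 'gripper_width': 0.0877791459612092}
top {'intrinsics': array([[519.19622838,   0.        , 311.88886144],
       [  0.        , 519.19622838, 204.29409206],
       [  0.        ,   0.        ,   1.        ]]), 'k1': -0.018054445809429484, 'pose': array([[-0.1830523 ,  0.96038746, -0.21011373,  0.3835051 ],
       [-0.98309675, -0.17804889,  0.04265404,  0.13139234],
       [ 0.00355389,  0.21437005,  0.97674605,  0.92852581],
       [ 0.        ,  0.        ,  0.        ,  1.        ]])}
side {'intrinsics': array([[401.29628642,   0.        , 318.36948964],
       [  0.        , 401.29628642, 193.76188733],
       [  0.        ,   0.        ,   1.        ]]), 'k1': -0.06140512547224725, 'pose': array([[-0.87037536,  0.34980431, -0.34653092,  0.25415089],
       [-0.4920626 , -0.59231163,  0.6379979 ,  0.63890592],
       [ 0.01792012,  0.72581256,  0.68765907,  0.66725841],
       [ 0.        ,  0.        ,  0.        ,  1.        ]])}
```

View pics/top0.png

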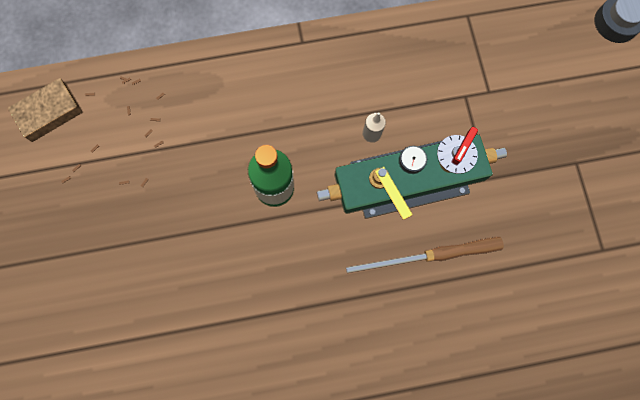

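View pics/side0.png

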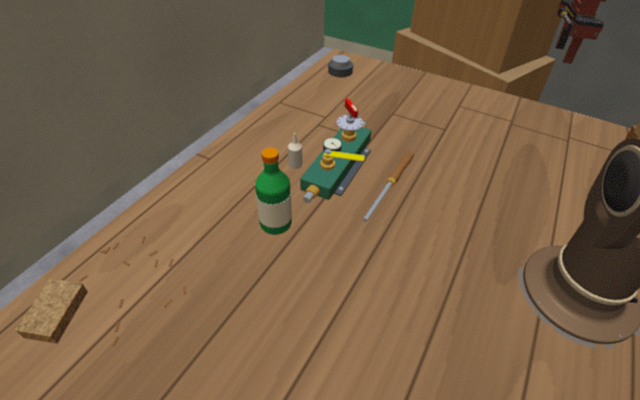

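The top view shows the red T-handle at about (465,147) above the scale disc (457,154), the gauge at (413,158), and the yellow lever running from (380,175) to (408,215). The glue bottle is at (375,125), the green bottle at (270,175) and the gouge at about (425,255). In the side view the handle is at (351,108).

```bash
cat > h.py <<'E'
import numpy as np,cv2
from station import manip
def ray(n,uv):
    c=manip.get_calibration(n);K=c["intrinsics"];P=c["pose"]
    q=cv2.undistortPoints(np.float64(uv).reshape(-1,1,2),K,np.array([c["k1"],0,0,0]))[:,0]
    d=np.c_[q[:,0],-q[:,1],-np.ones(len(q))]@P[:3,:3].T
    return P[:3,3],d
def plane(n,uv,z):
    o,d=ray(n,uv);return o+d*((z-o[2])/d[:,2])[:,None]
def cloud(n,mask,d):
    v,u=np.nonzero(mask&(d>0));o,r=ray(n,np.c_[u,v]);return o+r*d[v,u][:,None]
def tri(a,b):
    (o1,d1),(o2,d2)=ray("top",[a]),ray("side",[b]);d1=d1[0];d2=d2[0]
    s=np.linalg.lstsq(np.c_[d1,-d2],o2-o1,rcond=None)[0]
    p,q=o1+d1*s[0],o2+d2*s[1];return (p+q)/2,np.linalg.norm(p-q)
def masks(p):
    h=cv2.cvtColor(p,cv2.COLOR_RGB2HSV).astype(int);H,S,V=h[...,0],h[...,1],h[...,2]
    return dict(red=((H<6)|(H>174))&(S>170)&(V>90),yel=(abs(H-29)<4)&(S>150)&(V>150),grn=(abs(H-75)<20)&(S>80)&(V>30))
E
python3 - <<'E'
from h import *
for n in("top","side"):
    f=np.load(n+"0.npz");p,d=f["p"],f["d"];m=masks(p)
    for k in("red","yel"):
        nn,l,st,ce=cv2.connectedComponentsWithStats(m[k].astype(np.uint8))
        for i in range(1,nn):
            if st[i,4]>25:
                c=cloud(n,l==i,d);print(n,k,st[i],ce[i].round(1),"z",np.percentile(c[:,2],[5,50,95]).round(3),"xyz",np.median(c,0).round(3))
f=np.load("top0.npz");s=np.load("side0.npz")
a=cv2.resize(f["p"][120:190,420:500],None,fx=5,fy=5,interpolation=3);b=cv2.resize(s["p"][90:160,310:390],None,fx=5,fy=5,interpolation=3)
cv2.imwrite("pics/c.png",np.hstack([a,b])[:,:,::-1])
E
```

```text
top red [455 127  23  35 219] [466.9 141.2] z [0.148 0.151 0.153] xyz [ 0.608 -0.164  0.151]
side red [345  98  13  19 108] [349.8 107.1] z [0.134 0.146 0.151] xyz [ 0.605 -0.157  0.146]
side yel [324 151  41  10 204] [345.5 155.5] z [0.087 0.09  0.092] xyz [ 0.554 -0.042  0.09 ]
```

View pics/c.png

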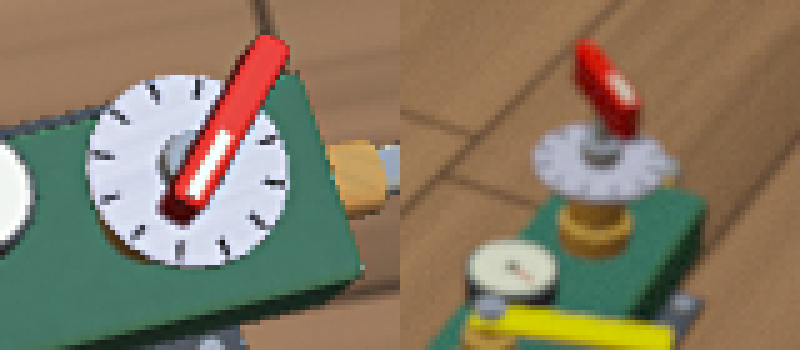

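The stripe arm points to the lower left in the top view, ending near crop (195,195). Next I'll get the axis and bar direction precisely, using two views for the height.

```bash
cat >> h.py <<'E'
def bar(p,d,cen,r=45):
    # top-face mask in the top view: bright red plus the white stripe inside its hull
    m=masks(p)["red"]&(p[...,0]>190)
    l=cv2.connectedComponentsWithStats(m.astype(np.uint8))
    k=1+np.argmax(l[2][1:,4]);v,u=np.nonzero(l[1]==k)
    w=plane("top",np.c_[u,v],0.152);hull=cv2.convexHull((w[:,:2]*1000).astype(np.float32))
    return np.c_[u,v],w,cv2.minAreaRect(hull)
E
python3 - <<'E'
from h import *
f=np.load("top0.npz");p,d=f["p"],f["d"]
print(p[130:165,467-12:467+20:3,0][::3])
uv,w,r=bar(p,d,None);print(r, cv2.boxPoints(r).round(1).tolist())
# disc: bright low-saturation pixels around the valve
h=cv2.cvtColor(p,cv2.COLOR_RGB2HSV)
m=((h[...,2]>170)&(h[...,1]<50));m[:, :430]=0;m[:,485:]=0;m[:130]=0;m[180:]=0
v,u=np.nonzero(m);W=plane("top",np.c_[u,v],0.100)[:,:2]*1000
print("disc circle",cv2.minEnclosingCircle(W.astype(np.float32)))
c=cloud("top",m,d);print("disc z",np.percentile(c[:,2],[10,50,90]))
# two-view: extreme ends of the red top
s=np.load("side0.npz")["p"]
ms=masks(s)["red"];v,u=np.nonzero(ms);print("side red rows",v.min(),u[v==v.min()],v.max(),u[v==v.max()])
v,u=np.nonzero(masks(p)["red"]);print("top red",v.min(),u[v==v.min()],v.max(),u[v==v.max()],u.max(),v[u==u.max()])
# far end of top face: crop top (275,36)/5+(420,120); side crop (583,40)
print(tri((475,127.5),(346.5,98.3)))
# stripe centre: white blob in each view, inside red
print(tri((420+209/5,120+165/5),(310+(621-400)/5,90+88/5)))
E
```

```text
[[157 157 157 158 161 242 234 242 155 156 155]
 [155 155 156 156  70 236 235 115 149 143 144]
 [216 231 219 170 237 234 240  62  61 152 148]
 [211 168 222  90 235 237  58  71  68 153 143]
 [217 215 185 237 234 219  69  71  69 103 148]
 [211 221 132 235 237 151 222  61  70  61 157]
 [160 104 237 243 213 213  68 154  70  68 157]
 [166 210 221 239 212 210 210 228  67  70 128]
 [106 239 243 191 215 210 209 234  66  68  55]
 [243 244 238 210 215 211 226 130  65  71  66]
 [ 53 213 154 208 212 214 209 188  69  71  68]
 [ 62  76 219 213 212  57 222  68  71  71  70]]
((602.92919921875, -159.4513702392578), (10.611944198608398, 62.12682342529297), 48.77128219604492) [[576.0999755859375, -143.0], [622.7999877929688, -183.89999389648438], [629.7999877929688, -175.89999389648438], [583.0999755859375, -135.0]]
disc circle ((603.0552368164062, -159.9329071044922), 33.89094543457031)
disc z [0.09750909 0.09948511 0.10185603]
side red rows 98 [346 347] 116 [353 354 355]
top red 127 [472 473 474] 161 [459] 477 [129 130 131]
(array([ 0.62602136, -0.1807373 ,  0.15064275]), np.float64(0.0009758218753880774))
(array([ 0.588783  , -0.14902352,  0.15179846]), np.float64(8.191178407754517e-05))
```

The two views agree: axis at (0.603, −0.160), bar top at z≈0.151, bar 62 x 11 mm, disc radius 33.9 mm. The bar line is at −0.719 rad, with the stripe end at 2.42. I'll travel above the handle first.

```bash
python3 nudge.py '.033 -.019 0 0 0 0;.033 -.019 0 0 0 0;.033 -.019 0 0 0 0;.033 -.019 0 0 0 0;.033 -.019 0 0 0 0;.033 -.019 0 0 0 0;.033 -.019 0 0 0 0;.033 -.019 0 0 0 0' 0.06 60; python3 nudge.py '.033 -.019 0 0 0 0;.033 -.019 0 0 0 0;.033 -.019 0 0 0 0;.033 -.019 0 0 0 0;.033 -.019 0 0 0 0;.033 -.019 0 0 0 0;0 0 0 0 0 .1;0 0 0 0 0 .1;0 0 0 0 0 0'
cat > st.py <<'E'
from h import *
s=manip.state();R=s["tool_rot"];p=s["eef_pos"]
from scipy.spatial.transform import Rotation as Ro
M=Ro.from_euler("xyz",R).as_matrix()
print("t %.2f"%s["t"],"q",s["joints"].round(2),"p",p.round(4),"rpy",R.round(4),"F",s["ft_force"].round(1),"T",s["ft_torque"].round(3),"g",round(s["gripper_width"],4),round(s["gripper_force"],1))
print("to axis, tool frame:",(M.T@(np.array([.603,-.1597,.139+.163])-p)).round(4))
E
python3 st.py
```

```text
t: 0.77
eef_pos: [0.3856, -0.3797, 0.4045]
tool_rot: [-3.141, 0.0, 0.281]
ft_force: [0.1, -0.3, 0.3]
gripper_width: 0.0603
gripper_force: 0.0
t: 1.52
eef_pos: [0.5437, -0.2161, 0.404]
tool_rot: [-3.141, 0.001, 0.078]
ft_force: [-0.3, -0.3, -0.3]
gripper_width: 0.0599
gripper_force: 0.0
t 1.52 q [ 0.45  0.36 -0.21  1.69  0.08  1.11 -1.27] p [ 0.5437 -0.2161  0.404 ] rpy [-3.1412e+00  1.0000e-03  7.7900e-02] F [-0.3 -0.3 -0.3] T [0.001 0.015 0.019] g 0.0599 0.0
to axis, tool frame: [ 0.0636 -0.0516  0.102 ]
```

```bash
python3 nudge.py '.0318 -.0258 0 0 0 0;.0318 -.0258 0 0 0 0;0 0 0 0 0 -.12;0 0 0 0 0 -.12;0 0 0 0 0 -.12;0 0 0 0 0 -.12;0 0 0 0 0 -.12;0 0 0 0 0 -.12;0 0 0 0 0 -.12' >/dev/null; python3 nudge.py '0 0 0 0 0 -.12;0 0 0 0 0 -.12;0 0 0 0 0 -.12;0 0 0 0 0 -.12;0 0 0 0 0 -.12;0 0 0 0 0 -.12;0 0 0 0 0 -.12;0 0 0 0 0 -.12;0 0 0 0 0 -.12;0 0 0 0 0 -.12' >/dev/null;  python3 nudge.py '0 0 0 0 0 -.12;0 0 0 0 0 -.12;0 0 0 0 0 -.06;0 0 0 0 0 0;0 0 0 0 0 0'; python3 st.py
```

```text
t: 3.52
eef_pos: [0.6023, -0.161, 0.4044]
tool_rot: [-3.141, -0.0, 2.42]
ft_force: [0.3, -0.5, 0.4]
gripper_width: 0.06
gripper_force: 0.0
t 3.52 q [ 0.68  0.51 -0.71  1.56  0.35  1.2   0.75] p [ 0.6023 -0.161   0.4044] rpy [-3.1414e+00 -5.0000e-04  2.4197e+00] F [ 0.3 -0.5  0.4] T [ 0.001 -0.112 -0.022] g 0.06 0.0
to axis, tool frame: [0.0003 0.0015 0.1024]
```

```bash
python3 nudge.py '0 .0015 .03 0 0 0;0 0 .03 0 0 0;0 0 .02 0 0 0;0 0 .012 0 0 0;0 0 .010 0 0 0;0 0 0 0 0 0;0 0 0 0 0 0' ; python3 st.py
python3 - <<'E'
from h import *
p,d=manip.get_image("side");cv2.imwrite("pics/s1.png",cv2.resize(p[40:180,270:430],None,fx=4,fy=4,interpolation=3)[:,:,::-1])
E
```

```text
t: 4.1
eef_pos: [0.6039, -0.1592, 0.3031]
tool_rot: [3.141, 0.0, 2.421]
ft_force: [0.0, 0.2, 1.1]
gripper_width: 0.06
gripper_force: 0.0
t 4.10 q [ 0.64  0.6  -0.67  1.67  0.43  1.02  0.68] p [ 0.6039 -0.1592  0.3031] rpy [3.1413e+00 2.0000e-04 2.4205e+00] F [0.  0.2 1.1] T [-0.029 -0.109 -0.07 ] g 0.06 0.0
to axis, tool frame: [ 0.0003 -0.001   0.0011]
```

View pics/s1.png

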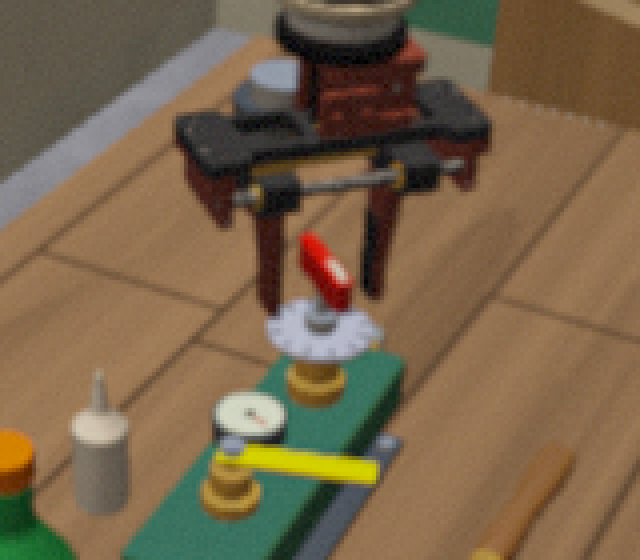

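The fingers straddle the bar (red at ~(325,272) of the crop), one on each side and level with it. Closing moderately.

```bash
python3 nudge.py '0 0 0 0 0 0;0 0 0 0 0 0;0 0 0 0 0 0;0 0 0 0 0 0;0 0 0 0 0 0;0 0 0 0 0 0;0 0 0 0 0 0;0 0 0 0 0 0' 0 40 ; python3 st.py
```

```text
t: 4.82
eef_pos: [0.6028, -0.1604, 0.3026]
tool_rot: [-3.138, -0.001, 2.42]
ft_force: [-2.0, -0.0, 6.6]
gripper_width: 0.012
gripper_force: 40.0
t 4.82 q [ 0.65  0.6  -0.67  1.67  0.43  1.02  0.68] p [ 0.6028 -0.1604  0.3026] rpy [-3.1381e+00 -5.0000e-04  2.4199e+00] F [-2.  -0.   6.6] T [0.571 0.46  0.063] g 0.012 40.0
to axis, tool frame: [0.0003 0.0007 0.0006]
```

```bash
cat > chk.py <<'E'
from h import *
import sys
s=manip.state();print("t %.2f yaw %.3f Tz %.3f F %s q7 %.2f g %.4f xy %s"%(s["t"],s["tool_rot"][2],s["ft_torque"][2],s["ft_force"].round(1),s["joints"][6],s["gripper_width"],s["eef_pos"].round(4)[:2]))
sys.exit(int(abs(s["ft_torque"][2])>0.2))
E
python3 nudge.py '0 0 0 0 0 .04;0 0 0 0 0 .04;0 0 0 0 0 .04;0 0 0 0 0 0' - 30 >/dev/null; python3 chk.py && python3 nudge.py '0 0 0 0 0 .05;0 0 0 0 0 .05;0 0 0 0 0 .05' >/dev/null; python3 chk.py && python3 nudge.py '0 0 0 0 0 .05;0 0 0 0 0 .05;0 0 0 0 0 .05'>/dev/null; python3 chk.py
```

```text
t 5.15 yaw 2.298 Tz 0.055 F [-4.7 -3.   4.1] q7 0.58 g 0.0120 xy [ 0.6029 -0.1602]
t 5.40 yaw 2.148 Tz 0.092 F [-4.2 -2.7  3.2] q7 0.44 g 0.0117 xy [ 0.603  -0.1602]
t 5.65 yaw 1.998 Tz 0.092 F [-3.5 -2.3  2.6] q7 0.31 g 0.0119 xy [ 0.603  -0.1601]
```

Friction reads a clean ~0.09 N m. Continuing in chained steps that stop when the torque rises.

```bash
N="python3 nudge.py"; python3 nudge.py '0 0 0 0 0 .05;0 0 0 0 0 .05;0 0 0 0 0 .05' >/dev/null && python3 chk.py && python3 nudge.py '0 0 0 0 0 .05;0 0 0 0 0 .05;0 0 0 0 0 .05' >/dev/null && python3 chk.py && python3 nudge.py '0 0 0 0 0 .05;0 0 0 0 0 .05;0 0 0 0 0 .05' >/dev/null && python3 chk.py && python3 nudge.py '0 0 0 0 0 .05;0 0 0 0 0 .05;0 0 0 0 0 .05' >/dev/null && python3 chk.py && python3 nudge.py '0 0 0 0 0 .05;0 0 0 0 0 .05;0 0 0 0 0 .05' >/dev/null && python3 chk.py && python3 nudge.py '0 0 0 0 0 .05;0 0 0 0 0 .05;0 0 0 0 0 .05' >/dev/null && python3 chk.py && python3 nudge.py '0 0 0 0 0 .05;0 0 0 0 0 .05;0 0 0 0 0 .05' >/dev/null && python3 chk.py && python3 nudge.py '0 0 0 0 0 .05;0 0 0 0 0 .05;0 0 0 0 0 .05' >/dev/null && python3 chk.py
```

```text
t 5.90 yaw 1.848 Tz 0.103 F [-2.9 -2.1  2.8] q7 0.18 g 0.0118 xy [ 0.6032 -0.1601]
t 6.15 yaw 1.698 Tz 0.065 F [-1.  -2.3  1.1] q7 0.05 g 0.0113 xy [ 0.6033 -0.16  ]
t 6.40 yaw 1.548 Tz 0.092 F [-0.7 -3.3  0.3] q7 -0.08 g 0.0118 xy [ 0.6034 -0.1601]
t 6.65 yaw 1.398 Tz 0.080 F [-0.5 -2.8  0.1] q7 -0.21 g 0.0118 xy [ 0.6035 -0.16  ]
t 6.90 yaw 1.248 Tz 0.128 F [-0.5 -3.2 -0.1] q7 -0.35 g 0.0122 xy [ 0.6036 -0.1601]
t 7.15 yaw 1.098 Tz 0.066 F [ 0.4 -2.7 -0.8] q7 -0.48 g 0.0120 xy [ 0.6037 -0.1602]
t 7.40 yaw 0.948 Tz 0.104 F [ 1.8 -3.6 -0.1] q7 -0.61 g 0.0118 xy [ 0.6039 -0.1603]
t 7.65 yaw 0.798 Tz 0.075 F [ 1.9 -3.4 -1.9] q7 -0.74 g 0.0118 xy [ 0.6039 -0.1604]
```

```bash
python3 nudge.py '0 0 0 0 0 .05;0 0 0 0 0 .05;0 0 0 0 0 .05' >/dev/null && python3 chk.py && python3 nudge.py '0 0 0 0 0 .05;0 0 0 0 0 .05;0 0 0 0 0 .05' >/dev/null && python3 chk.py && python3 nudge.py '0 0 0 0 0 .05;0 0 0 0 0 .05;0 0 0 0 0 .05' >/dev/null && python3 chk.py && python3 nudge.py '0 0 0 0 0 .05;0 0 0 0 0 .05;0 0 0 0 0 .05' >/dev/null && python3 chk.py && python3 nudge.py '0 0 0 0 0 .05;0 0 0 0 0 .05;0 0 0 0 0 .05' >/dev/null && python3 chk.py && python3 nudge.py '0 0 0 0 0 .05;0 0 0 0 0 .05;0 0 0 0 0 .05' >/dev/null && python3 chk.py && python3 nudge.py '0 0 0 0 0 .05;0 0 0 0 0 .05;0 0 0 0 0 .05' >/dev/null && python3 chk.py && python3 nudge.py '0 0 0 0 0 .05;0 0 0 0 0 .05;0 0 0 0 0 .05' >/dev/null && python3 chk.py && python3 nudge.py '0 0 0 0 0 .05;0 0 0 0 0 .05;0 0 0 0 0 .05' >/dev/null && python3 chk.py && python3 nudge.py '0 0 0 0 0 .05;0 0 0 0 0 .05;0 0 0 0 0 .05' >/dev/null && python3 chk.py && python3 nudge.py '0 0 0 0 0 .05;0 0 0 0 0 .05;0 0 0 0 0 .05' >/dev/null && python3 chk.py && python3 nudge.py '0 0 0 0 0 .05;0 0 0 0 0 .05;0 0 0 0 0 .05' >/dev/null && python3 chk.py; python3 st.py
```

```text
t 7.90 yaw 0.648 Tz 0.083 F [ 2.9 -4.2 -2.7] q7 -0.87 g 0.0119 xy [ 0.604  -0.1605]
t 8.15 yaw 0.498 Tz 0.116 F [ 2.6 -5.  -2.7] q7 -1.00 g 0.0118 xy [ 0.6041 -0.1606]
t 8.40 yaw 0.348 Tz 0.118 F [ 3.4 -5.  -3. ] q7 -1.14 g 0.0119 xy [ 0.6041 -0.1608]
t 8.65 yaw 0.198 Tz 0.128 F [ 2.9 -4.7 -3.7] q7 -1.27 g 0.0117 xy [ 0.6041 -0.1609]
t 8.90 yaw 0.049 Tz 0.574 F [ 3.1 -6.  -2.5] q7 -1.40 g 0.0118 xy [ 0.6041 -0.161 ]
t 8.90 q [ 0.26  0.51 -0.11  1.7   0.07  0.93 -1.4 ] p [ 0.6041 -0.161   0.3028] rpy [ 3.1385e+00 -2.1000e-03  4.8600e-02] F [ 3.1 -6.  -2.5] T [-1.337 -0.674  0.574] g 0.0118 30.3
to axis, tool frame: [-0.001  -0.0013  0.0008]
```

```bash
python3 nudge.py '0 0 0 0 0 0;0 0 0 0 0 0' >/dev/null; python3 chk.py;  python3 nudge.py '0 0 0 0 0 0' >/dev/null; python3 chk.py
```

```text
t 9.07 yaw 0.051 Tz 0.583 F [ 3.2 -6.3 -2.9] q7 -1.40 g 0.0119 xy [ 0.6041 -0.1609]
t 9.15 yaw 0.051 Tz 0.544 F [ 1.8 -5.8 -2.9] q7 -1.40 g 0.0117 xy [ 0.6041 -0.1609]
```

It's snug: 0.56 N m steady, so the seat is at about −0.085. Now backing off half a turn anticlockwise to a tool yaw of about 3.22.

```bash
python3 nudge.py '0 0 0 0 0 -.05;0 0 0 0 0 -.08;0 0 0 0 0 -.08;0 0 0 0 0 -.08;0 0 0 0 0 -.08;0 0 0 0 0 -.08;0 0 0 0 0 -.08;0 0 0 0 0 -.08;0 0 0 0 0 -.08;0 0 0 0 0 -.08' >/dev/null; python3 chk.py && python3 nudge.py '0 0 0 0 0 -.08;0 0 0 0 0 -.08;0 0 0 0 0 -.08;0 0 0 0 0 -.08;0 0 0 0 0 -.08;0 0 0 0 0 -.08;0 0 0 0 0 -.08;0 0 0 0 0 -.08;0 0 0 0 0 -.08;0 0 0 0 0 -.08' >/dev/null; python3 chk.py && python3 nudge.py '0 0 0 0 0 -.08;0 0 0 0 0 -.08;0 0 0 0 0 -.08;0 0 0 0 0 -.08;0 0 0 0 0 -.08;0 0 0 0 0 -.08;0 0 0 0 0 -.08;0 0 0 0 0 -.08;0 0 0 0 0 -.08;0 0 0 0 0 -.08' >/dev/null; python3 chk.py && python3 nudge.py '0 0 0 0 0 -.08;0 0 0 0 0 -.08;0 0 0 0 0 -.08;0 0 0 0 0 -.08;0 0 0 0 0 -.08;0 0 0 0 0 -.08' >/dev/null; python3 chk.py
```

```text
t 9.98 yaw 0.824 Tz -0.062 F [ 1.9 -3.8 -0.4] q7 -0.72 g 0.0120 xy [ 0.6039 -0.1604]
t 10.82 yaw 1.624 Tz -0.110 F [-1.8 -1.   0.7] q7 -0.01 g 0.0118 xy [ 0.6034 -0.1601]
t 11.65 yaw 2.424 Tz -0.125 F [-5.1 -2.4  4. ] q7 0.69 g 0.0117 xy [ 0.6028 -0.1604]
t 12.15 yaw 2.903 Tz -0.128 F [-5.3 -4.7  5.6] q7 1.11 g 0.0120 xy [ 0.6026 -0.1608]
```

Another 0.32 rad, then release by opening gently (wide, no rotation) and look.

```bash
python3 nudge.py '0 0 0 0 0 -.08;0 0 0 0 0 -.08;0 0 0 0 0 -.08;0 0 0 0 0 -.08;0 0 0 0 0 0;0 0 0 0 0 0' >/dev/null; python3 chk.py && python3 nudge.py '0 0 0 0 0 0;0 0 0 0 0 0;0 0 0 0 0 0;0 0 0 0 0 0;0 0 0 0 0 0' 0.06 >/dev/null; python3 st.py
```

```text
t 12.65 yaw -3.063 Tz 0.042 F [-5.7 -5.   6.2] q7 1.38 g 0.0117 xy [ 0.6026 -0.1611]
t 13.07 q [ 0.75  0.67 -0.85  1.66  0.56  1.07  1.38] p [ 0.6037 -0.1589  0.3026] rpy [ 3.1413e+00  3.0000e-04 -3.0618e+00] F [ 0.3  0.2 -0.6] T [ 0.068 -0.149  0.016] g 0.0417 0.0
to axis, tool frame: [ 0.0008 -0.0008  0.0006]
```

```bash
python3 nudge.py '0 0 -.01 0 0 0;0 0 -.02 0 0 0;0 0 -.03 0 0 0;0 0 -.03 0 0 0;0 0 -.03 0 0 0;.035 0 0 0 0 0;.035 0 0 0 0 0;.035 0 0 0 0 0;.035 0 0 0 0 0;.035 0 0 0 0 0' ; python3 nudge.py '.035 0 0 0 0 0;0 0 0 0 0 0;0 0 0 0 0 0'
python3 - <<'E'
from h import *
p,d=manip.get_image("top");np.savez("top1.npz",p=p,d=d)
q,_=manip.get_image("side")
a=cv2.resize(p[100:280,230:530],(720,432));cv2.imwrite("pics/t2.png",a[:,:,::-1])
uv,w,r=bar(p,d,None);b=cv2.boxPoints(r);print(r,b.round(1).tolist())
p0=np.load("top0.npz")["p"]
for n,P in(("0",p0),("1",p)):
    h=cv2.cvtColor(P,cv2.COLOR_RGB2HSV).astype(int);H,S,V=h[...,0],h[...,1],h[...,2]
    y=(abs(H-29)<6)&(S>120)&(V>120);y[:, :370]=0;y[:,420:]=0;y[225:]=0;v,u=np.nonzero(y);print(n,"lever px",u.mean().round(2),v.mean().round(2),len(u))
E
```

```text
t: 13.9
eef_pos: [0.4278, -0.1726, 0.4229]
tool_rot: [-3.141, -0.0, -3.062]
ft_force: [-0.5, -0.5, 1.1]
gripper_width: 0.0603
gripper_force: 0.0
t: 14.15
eef_pos: [0.393, -0.1765, 0.4235]
tool_rot: [-3.138, -0.0, -3.066]
ft_force: [0.4, 0.0, 0.2]
gripper_width: 0.06
gripper_force: 0.0
((602.7673950195312, -159.03565979003906), (61.896766662597656, 10.32418441772461), 4.606592655181885) [[571.5, -156.39999389648438], [572.2999877929688, -166.6999969482422], [634.0, -161.6999969482422], [633.2000122070312, -151.39999389648438]]
0 lever px 394.79 195.31 508
1 lever px 394.79 195.31 508
```

View pics/t2.png

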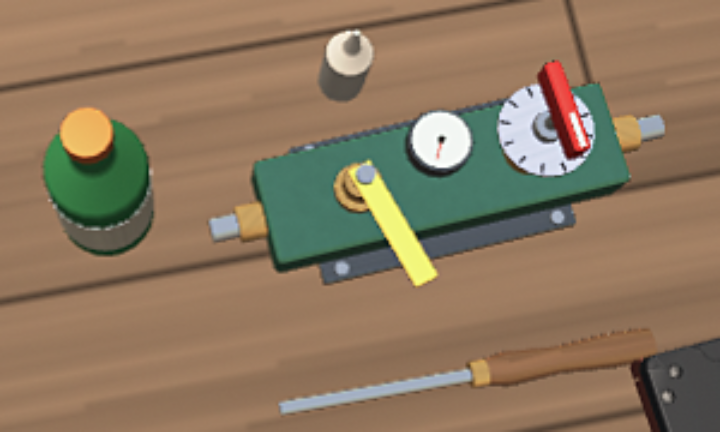

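The picture shows the bar at (565,108) with its stripe toward (578,140), at 3.22 rad and matching the tool yaw. The back-off from snug is therefore about 3.17 rad, a half turn. The lever's pixels haven't changed, the bottles and gouge stand where they were, and the gripper is clear. Handing in.

```bash
python3 -c "
from station import manip
print(manip.close_job())"
```

```text
the job is handed in; nothing more can be done
None
```

The needle valve was screwed clockwise until snug (about 0.56 N m, short of the crush limit), backed off half a turn (about 3.17 rad) and released; the lever, bottles and gouge were not disturbed, and the job was handed in at about 14 s.

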